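Pick the heaviest tin shaker for the song

ROBOT

A 7-joint arm with a two-finger parallel gripper is mounted at the origin on the work surface. World frame = base frame: x ahead of the robot, y to its left, z up, the work surface at z = 0. Lengths are in m, angles in rad, forces in N, time in s.
With the tool pointing down it reaches from about 0.4 to 0.925 m from the base axis. Payload 5.6 kg.
Tool frame: the origin (TCP) lies on the centre line of the jaws, within the pads' length; the fingertips stand 14 mm ahead of it and the grasp point (between the pads) lies 5 mm behind it (tip_reach is the distance from the TCP to the fingertips, in m); z points along the fingers, y is the line along which they close (so a half turn about z gives the same grasp; the last joint's range is limited). The gripper opens to 85 mm and grips with 20 to 120 N. Pads are 22 mm wide; open, the fingers measure 114 mm over their backs; the gripper's body (76 mm by 85 mm) begins 54 mm behind the grasp point. The pads swing forward as they close: fully open they stand 13 mm farther back than shut.
Start: joints at [1.058, 0.468, -0.012, 1.603, 0.006, 1.071, -0.056], TCP at [0.294, -0.58, 0.207] pointing down, gripper open.
Joint ranges: [-2.53, 2.53], [-0.31, 2.02], [-1.57, 1.55], [0.28, 2.44], [-1.29, 4.43], [0.15, 1.84], [-2.92, 2.92]. Speed limits (rad/s): [2.57, 2.57, 3.14, 3.14, 3.14, 3.14, 3.14].

INTERFACE

Orientations are given as a 3x3 rotation matrix whose columns are the frame's x, y, z axes.
In Python, from rig import read_state, snapshot, job_done, cut_out, tip_reach gives the robot as it stands.
- The arm moves only by the tool carry_out, never from a script. Its argument "commands" is a list of rows, each a list of 7 numbers: the opening, from 0 (shut) to 1 (fully open), then the shift along the world's x, y, z in cm, then the turn, a rotation vector about the world's x, y, z in rad. In form: [[claw, dx, dy, dz, ax, ay, az], ...]. A call has 1 to 12 rows; each row is the pose to reach, as a shift and turn from the pose commanded when the call began; what a row does not reach only later rows make up. A row lasts 1/12 s, in which the tool goes at most 41.7 mm and 7.16 degrees, less where a joint would pass 70% of its speed; a pose out of reach is approached as far as the arm can. A call with a gripper value outside its range is refused whole. The fingers move at their own pace and stop on an object; the grip force is fixed at half the most. Time passes only in rows, so rows that repeat a pose let the fingers close. It gives the time, the measured TCP pose, the force, the opening and the grip force at its end, in the units of the state.
- read_state(): the state, without advancing time (a new reading comes with each control period).
- snapshot(name): name is "side" or "top" or "wrist"; returns a dict with "frame" (480x640x3 uint8, red, green, blue), "mtx" (3x3 intrinsics, pixels), "origin" and "attitude" of the camera in the world. Camera axes: x right, y down, z forward; pixel columns grow to the right and rows downward; lengths in m; the calibration is good to about 2 mm. A picture is of the moment at which its call begins. There is no depth.
- job_done(): hands the job in; it is judged then, once.
Trained networks look in a picture, given as the dict that the camera call returned (one of the last four; its "shot" number tells which), for a name from the list of things; names that differ only in an ending like _2 or _b are one class to them, and where a whole thing is asked for, a point or a joint stands for the part that bears it (a point fixed in the world has none). Each returns a list of dicts, best first, with "score" (0 to 1); they miss things now and then, are a little off and sometimes report something else, mostly with a low value. They report only what shows in the picture. A call takes as long as a camera call. They do not tell look-alikes from the thing itself.
- cut_out(picture, label): "region" (480x640 bool, what is visible of it) and "point" ([row, column] in pixels, amid what is visible of it).
The state is a dict: "time_s": time; "joints": joint angles; "qvel": joint speeds; "tau": joint torques, N m; "eef_pos": TCP position; "tool_rot": TCP orientation; "wrist_force": force on the tool from outside, world axes, zero at the start; "ft_torque": the same for the moment, N m; "gripper_width": finger opening in m; "gripper_force": force on a finger pad.
Only numpy, scipy, OpenCV 4.12 (cv2) and the standard library are available. Lean on these libraries where they do the work, as an engineer would, in place of code of your own. Each camera call takes 0.05 s, during which the arm holds its last target. There are 200 camera calls.

TASK

Find the heaviest, and so the loudest, of the three identical tin shakers standing on the cork spots of the dark wooden board: going from the robot's left to its right, lift each one 5 to 8 cm straight up off its spot, pause to feel its weight, and set it back upright on its spot. Then hold up the heaviest, upright and still, at least 10 cm above the board, and finish while still holding it, with the other two standing back on their spots (if the last one is the heaviest, just keep it up). Knock no shaker over, and leave the other tins and things around them where they are.

Things in the scene. Friction and masses are not known exactly. Their poses are not given: they have to be found in the camera images.
- board: dark wooden display board fixed on the table, 140 mm (its x) by 400 mm (its y) by 12 mm thick, with three cork spots 80 mm across in a row along its y axis, 125 mm apart. Origin: centre of the underside, on the table; x points away from the robot, y to the robot's left (turned by up to 0.3 rad).
- spot_left (a point): centre of the cork spot at the robot's left (+y end of the board), on the board's top face, 12 mm above the table; axes as the board's
- spot_middle (a point): centre of the middle cork spot, on the board's top face
- spot_right (a point): centre of the cork spot at the robot's right (-y end of the board), on the board's top face
- shaker_1: one of three identical closed steel tin shakers, 56 mm diameter, 110 mm tall, flat ends, standing upright on one of the cork spots, within 12 mm of its centre. Weight unseen: 0.46 to 0.60 kg for the heaviest one, 0.16 to 0.28 kg for the other two. The number in its name tells neither spot nor weight. Origin: centre of the underside, z up along its axis.
- shaker_2: one of three identical closed steel tin shakers, 56 mm diameter, 110 mm tall, flat ends, standing upright on one of the cork spots, within 12 mm of its centre. Weight unseen: 0.46 to 0.60 kg for the heaviest one, 0.16 to 0.28 kg for the other two. The number in its name tells neither spot nor weight. Origin: centre of the underside, z up along its axis.
- shaker_3: one of three identical closed steel tin shakers, 56 mm diameter, 110 mm tall, flat ends, standing upright on one of the cork spots, within 12 mm of its centre. Weight unseen: 0.46 to 0.60 kg for the heaviest one, 0.16 to 0.28 kg for the other two. The number in its name tells neither spot nor weight. Origin: centre of the underside, z up along its axis.
- short_tin: closed steel tin, 56 mm diameter but only 66 mm tall, standing on the table beyond the board. Origin: centre of the underside. Not one of the three shakers: leave it alone.
- slim_tin: closed steel tin, 38 mm diameter, 100 mm tall, standing on the table beyond the board. Origin: centre of the underside. Not one of the three shakers: leave it alone.
- metronome_weight: brass weight 48 mm in diameter, 35 mm tall, narrowing to a neck, on the table beyond the board. Origin: centre of the underside. Not one of the three shakers: leave it alone.
- pedal: grey guitar effects pedal, 75 by 115 by 50 mm tall, on the table on the robot's side of the board, towards its right. Origin: centre of the underside. Not one of the three shakers: leave it alone.
- wood_block: percussion wood block, 60 by 130 by 46 mm tall, on the table on the robot's side of the board, towards its left. Origin: centre of the underside. Not one of the three shakers: leave it alone.
- mug: white mug, 78 mm across, 90 mm tall, on the table off the right end of the board. Origin: centre of the underside. Not one of the three shakers: leave it alone.
- tambourine: wooden tambourine hoop lying flat, 170 mm across, 42 mm tall, on the table off the left end of the board. Origin: centre of the underside. Not one of the three shakers: leave it alone.
Mind the look-alikes: they are no part of the job. What is shaped like the shaker_3 but blue or orange is not meant.

How it is judged:
On the way, in this order (a step that is already met when the one before it is completed fails the run):
1. the shaker of the left spot is picked up in the fingers and held clear of the board, above its spot (underside over 33 mm above the board, within 60 mm of the spot's centre, 0.3 s) (((height (world z) of shaker_1 above 0.045 m and horizontal distance between shaker_1 and spot_left below 0.06 m and contact force between the fingers and shaker_1 above 1 N) or (height (world z) of shaker_2 above 0.045 m and horizontal distance between shaker_2 and spot_left below 0.06 m and contact force between the fingers and shaker_2 above 1 N) or (height (world z) of shaker_3 above 0.045 m and horizontal distance between shaker_3 and spot_left below 0.06 m and contact force between the fingers and shaker_3 above 1 N))), for 0.3 s.
2. the shaker of the middle spot is picked up in the fingers and held clear of the board, above its spot (underside over 33 mm above the board, within 60 mm of the spot's centre, 0.3 s) (((height (world z) of shaker_1 above 0.045 m and horizontal distance between shaker_1 and spot_middle below 0.06 m and contact force between the fingers and shaker_1 above 1 N) or (height (world z) of shaker_2 above 0.045 m and horizontal distance between shaker_2 and spot_middle below 0.06 m and contact force between the fingers and shaker_2 above 1 N) or (height (world z) of shaker_3 above 0.045 m and horizontal distance between shaker_3 and spot_middle below 0.06 m and contact force between the fingers and shaker_3 above 1 N))), for 0.3 s.
3. the shaker of the right spot is picked up in the fingers and held clear of the board, above its spot (underside over 33 mm above the board, within 60 mm of the spot's centre, 0.3 s) (((height (world z) of shaker_1 above 0.045 m and horizontal distance between shaker_1 and spot_right below 0.06 m and contact force between the fingers and shaker_1 above 1 N) or (height (world z) of shaker_2 above 0.045 m and horizontal distance between shaker_2 and spot_right below 0.06 m and contact force between the fingers and shaker_2 above 1 N) or (height (world z) of shaker_3 above 0.045 m and horizontal distance between shaker_3 and spot_right below 0.06 m and contact force between the fingers and shaker_3 above 1 N))), for 0.3 s.
At the end, for the whole second after the job is handed in: One shaker held in the fingers, underside over 93 mm above the board, within 0.35 rad of upright, under 40 mm/s, touching nothing else; the other two upright (0.1 rad), let go, at rest on the board within 35 mm of their start, each pressing on it with under 3.6 N (the heaviest is in the hand) (((height (world z) of shaker_1 above 0.105 m and angle between shaker_1's own z axis and vertical below 0.35 rad and linear speed of shaker_1 below 0.04 m/s and contact force between the fingers and shaker_1 above 1 N and contact force between shaker_1 and board below 0.1 N and contact force between shaker_1 and shaker_2 below 0.1 N and contact force between shaker_1 and shaker_3 below 0.1 N and contact force between shaker_1 and short_tin below 0.1 N and contact force between shaker_1 and slim_tin below 0.1 N and contact force between shaker_1 and metronome_weight below 0.1 N and contact force between shaker_1 and pedal below 0.1 N and contact force between shaker_1 and wood_block below 0.1 N and contact force between shaker_1 and mug below 0.1 N and contact force between shaker_1 and tambourine below 0.1 N and (distance of shaker_2 from where it was at the start of the episode below 0.035 m and height (world z) of shaker_2 between 0.008 and 0.02 m and angle between shaker_2's own z axis and vertical below 0.1 rad and linear speed of shaker_2 below 0.02 m/s and contact force between the fingers and shaker_2 below 0.1 N and contact force between shaker_2 and board below 3.6 N) and (distance of shaker_3 from where it was at the start of the episode below 0.035 m and height (world z) of shaker_3 between 0.008 and 0.02 m and angle between shaker_3's own z axis and vertical below 0.1 rad and linear speed of shaker_3 below 0.02 m/s and contact force between the fingers and shaker_3 below 0.1 N and contact force between shaker_3 and board below 3.6 N)) or (height (world z) of shaker_2 above 0.105 m and angle between shaker_2's own z axis and vertical below 0.35 rad and linear speed of shaker_2 below 0.04 m/s and contact force between the fingers and shaker_2 above 1 N and contact force between shaker_2 and board below 0.1 N and contact force between shaker_2 and shaker_1 below 0.1 N and contact force between shaker_2 and shaker_3 below 0.1 N and contact force between shaker_2 and short_tin below 0.1 N and contact force between shaker_2 and slim_tin below 0.1 N and contact force between shaker_2 and metronome_weight below 0.1 N and contact force between shaker_2 and pedal below 0.1 N and contact force between shaker_2 and wood_block below 0.1 N and contact force between shaker_2 and mug below 0.1 N and contact force between shaker_2 and tambourine below 0.1 N and (distance of shaker_1 from where it was at the start of the episode below 0.035 m and height (world z) of shaker_1 between 0.008 and 0.02 m and angle between shaker_1's own z axis and vertical below 0.1 rad and linear speed of shaker_1 below 0.02 m/s and contact force between the fingers and shaker_1 below 0.1 N and contact force between shaker_1 and board below 3.6 N) and (distance of shaker_3 from where it was at the start of the episode below 0.035 m and height (world z) of shaker_3 between 0.008 and 0.02 m and angle between shaker_3's own z axis and vertical below 0.1 rad and linear speed of shaker_3 below 0.02 m/s and contact force between the fingers and shaker_3 below 0.1 N and contact force between shaker_3 and board below 3.6 N)) or (height (world z) of shaker_3 above 0.105 m and angle between shaker_3's own z axis and vertical below 0.35 rad and linear speed of shaker_3 below 0.04 m/s and contact force between the fingers and shaker_3 above 1 N and contact force between shaker_3 and board below 0.1 N and contact force between shaker_3 and shaker_1 below 0.1 N and contact force between shaker_3 and shaker_2 below 0.1 N and contact force between shaker_3 and short_tin below 0.1 N and contact force between shaker_3 and slim_tin below 0.1 N and contact force between shaker_3 and metronome_weight below 0.1 N and contact force between shaker_3 and pedal below 0.1 N and contact force between shaker_3 and wood_block below 0.1 N and contact force between shaker_3 and mug below 0.1 N and contact force between shaker_3 and tambourine below 0.1 N and (distance of shaker_1 from where it was at the start of the episode below 0.035 m and height (world z) of shaker_1 between 0.008 and 0.02 m and angle between shaker_1's own z axis and vertical below 0.1 rad and linear speed of shaker_1 below 0.02 m/s and contact force between the fingers and shaker_1 below 0.1 N and contact force between shaker_1 and board below 3.6 N) and (distance of shaker_2 from where it was at the start of the episode below 0.035 m and height (world z) of shaker_2 between 0.008 and 0.02 m and angle between shaker_2's own z axis and vertical below 0.1 rad and linear speed of shaker_2 below 0.02 m/s and contact force between the fingers and shaker_2 below 0.1 N and contact force between shaker_2 and board below 3.6 N)))); the arm keeps its last pose, push and grip.
It fails at once if a shaker is knocked over (tilted more than 0.7 rad) (angle between any of shaker_1, shaker_2, shaker_3's own z axis and vertical above 0.7 rad).
It fails at once if another thing is pushed or carried more than 40 mm from where it was, or knocked over (distance of any of short_tin, slim_tin, metronome_weight, pedal, wood_block, mug, tambourine from where it was at the start of the episode above 0.04 m or angle between any of short_tin, slim_tin, metronome_weight, pedal, wood_block, mug, tambourine's own z axis and vertical above 0.5 rad).
It also fails if it takes over 59 s, if anything falls off the work surface, if the arm or the gripper's body presses on something with over 40 N, if the wrist force passes 120 N, or if a joint passes its speed limit or range.

## Working session

There is one attempt and no reset: what is moved stays moved. The work goes in short steps, Python scripts to look and compute and a tool call to move; the robot and the scene stay as the last step left them, time stands still between calls to the robot, and variables do not carry over. Pictures are saved under pics/ and viewed, at most 10 in all, crops included, and the job is handed in when it is done.

Besides the shell and the picture viewer there is one more tool, called by a JSON object that holds its "op" and its "data". carry_out: Moves the arm, as the interface text tells. Its arguments: {"type":"object","properties":{"commands":{"type":"array","items":{"type":"array","items":{"type":"number"}}}},"required":["commands"]}

```bash
mkdir -p pics; cat > h.py <<'E'
import numpy as np, cv2
from rig import *
def ray(p,uv):
    d=np.linalg.inv(p['mtx'])@np.array([uv[0],uv[1],1.]); return np.array(p['origin']),np.array(p['attitude'])@d
def at_z(p,uv,z):
    o,d=ray(p,uv); return o+d*(z-o[2])/d[2]
def proj(p,X):
    c=np.array(p['attitude']).T@(np.array(X)-p['origin']); c=p['mtx']@c; return c[:2]/c[2]
def save(p,n): cv2.imwrite(f'pics/{n}.png',p['frame'][:,:,::-1])
E
python3 - <<'E'
from h import *
s=read_state(); print({k:np.round(v,3).tolist() for k,v in s.items()}, tip_reach)
for n in('top','side'):
    p=snapshot(n); save(p,n+'1'); print(n,np.round(p['origin'],3),np.round(p['attitude'],2).tolist(),p['mtx'][0])
    for l in('shaker_1','board'):
        for r in cut_out(p,l):
            m=r['region']; ys,xs=np.where(m); print(l,round(r['score'],2),r['point'],m.sum(),xs.min(),xs.max(),ys.min(),ys.max())
E
```

```text
{'time_s': 0.0, 'joints': [1.058, 0.468, -0.012, 1.604, 0.006, 1.071, -0.056], 'qvel': [-0.001, 0.0, -0.002, 0.002, 0.0, 0.0, 0.0], 'tau': [-0.001, -53.239, 0.021, -25.13, 0.011, 0.008, 0.0], 'eef_pos': [0.294, -0.579, 0.206], 'tool_rot': [[0.892, 0.453, -0.001], [0.453, -0.892, 0.002], [-0.0, -0.002, -1.0]], 'wrist_force': [-0.346, -0.216, -0.126], 'ft_torque': [-0.036, -0.027, 0.001], 'gripper_force': 0.0, 'gripper_width': 0.085} 0.014
top [0.292 0.06  1.475] [[-0.01, -0.98, 0.18], [-1.0, 0.01, 0.0], [-0.01, -0.18, -0.98]] [606.12127195   0.         319.72142778]
shaker_1 0.94 [245.7, 321.2] 675 311 337 232 263
shaker_1 0.82 [236.9, 429.5] 761 412 443 221 253
shaker_1 0.81 [239.0, 370.7] 605 359 384 226 255
shaker_1 0.67 [158.3, 372.8] 726 361 386 140 175
shaker_1 0.65 [309.9, 487.1] 784 469 505 294 321
shaker_1 0.58 [259.6, 370.0] 7035 289 456 210 287
shaker_1 0.57 [162.0, 421.3] 777 405 434 144 180
board 0.81 [258.5, 369.4] 7433 288 457 209 287
side [ 0.512 -0.751  0.57 ] [[1.0, -0.04, 0.07], [-0.08, -0.54, 0.84], [0.0, -0.84, -0.54]] [455.51616243   0.         316.15911186]
shaker_1 0.91 [217.1, 294.4] 1015 282 311 200 257
shaker_1 0.9 [304.7, 316.3] 2304 300 336 271 343
shaker_1 0.9 [251.8, 310.6] 1413 293 324 228 288
shaker_1 0.89 [258.2, 414.1] 1403 401 438 232 293
shaker_1 0.76 [300.0, 427.6] 2197 408 450 269 337
shaker_1 0.66 [381.7, 208.5] 3347 179 231 342 426
board 0.96 [319.0, 298.7] 6503 260 370 233 374
```

View pics/top1.png

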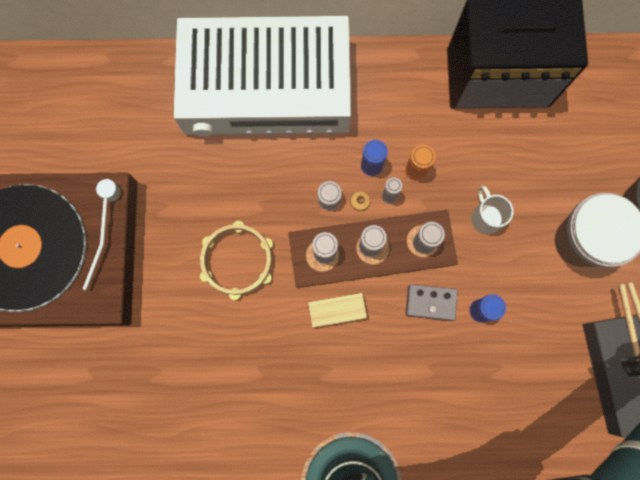

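View pics/side1.png

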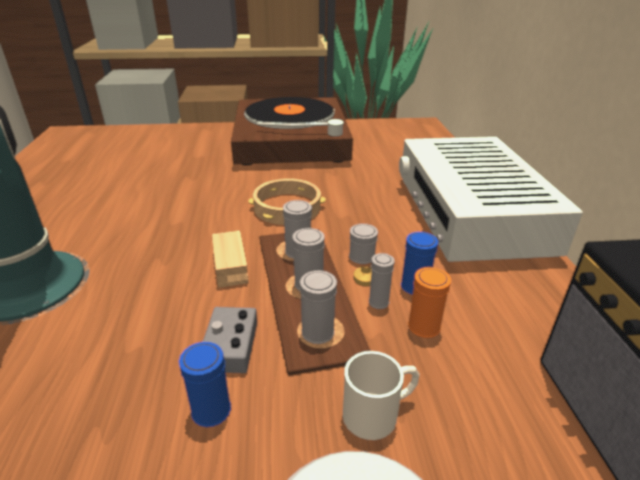

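The top view shows the three grey shakers on the board at about (325,246), (372,239) and (430,236). The blue and orange cans are look-alikes. The short tin, slim tin and brass weight stand beyond the board at (329,195), (393,189) and (360,200). I'll fit cylinder silhouettes to the masks from both views.

```bash
cat >> h.py <<'E'
from scipy.optimize import minimize
a=np.linspace(0,2*np.pi,40)
def sil(p,x,y,r,h,z0):
    pts=np.array([proj(p,[x+r*np.cos(t),y+r*np.sin(t),z]) for z in(z0,z0+h) for t in a])
    m=np.zeros((1920,2560),np.uint8); cv2.fillConvexPoly(m,cv2.convexHull((pts*4+1.5).round().astype(np.int32)),1)
    return cv2.resize(m.astype(np.float32),(640,480),interpolation=cv2.INTER_AREA)
def fit(views,x0,r=.028,h=.11,z0=.012):
    def c(q): return sum(1-np.minimum(s,m).sum()/np.maximum(s,m).sum() for p,m in views for s in[sil(p,*q,r,h,z0)])
    s=minimize(c,x0,method='Nelder-Mead',options=dict(initial_simplex=np.array(x0)+[[0,0],[.015,0],[0,.015]],xatol=2e-4,fatol=1e-4)); return s.x,s.fun
def pick(rs,rc): return min(rs,key=lambda r:np.hypot(*(np.array(r['point'])-rc)) )['region'].astype(np.float32)
E
python3 - <<'E'
from h import *
T=snapshot('top');S=snapshot('side')
rt=cut_out(T,'shaker_1');rs=cut_out(S,'shaker_1')
b=[r for r in cut_out(T,'board')][0]['region'].astype(np.uint8)
rect=cv2.minAreaRect(cv2.findContours(b,0,2)[0][0]); 
q=np.array([at_z(T,c,.012)[:2] for c in cv2.boxPoints(rect)]);print('board',q.round(3).tolist(),q.mean(0))
for n,t,s in(('L',(246,321),(217,294)),('M',(239,371),(252,310)),('R',(237,430),(305,316))):
    x0=at_z(T,t[::-1],.07)[:2]
    mt,ms=pick(rt,t),pick(rs,s)
    for v in([(T,mt)],[(S,ms)],[(T,mt),(S,ms)]): 
        x,f=fit(v,x0); print(n,x.round(4),round(f,3))
for l,r,h in(('short_tin',.028,.066),('slim_tin',.019,.1),('pedal',0,.05),('wood_block',0,.046),('mug',0,.09),('metronome_weight',0,.035)):
    for k in cut_out(T,l)[:2]: print(l,round(k['score'],2),k['point'],at_z(T,k['point'][::-1],h*.7 if h else .03)[:2].round(3))
E
```

```text
board [[0.597, 0.145], [0.651, -0.256], [0.508, -0.269], [0.456, 0.125]] [ 0.55308391 -0.06352994]
L [0.5423 0.0547] 0.04
L [0.5429 0.0548] 0.389
L [0.5427 0.0547] 0.433
M [ 0.5579 -0.0568] 0.044
M [ 0.5587 -0.0505] 0.267
M [ 0.5579 -0.0568] 0.315
R [ 0.5634 -0.188 ] 0.062
R [ 0.5647 -0.1878] 0.03
R [ 0.5643 -0.188 ] 0.099
short_tin 0.71 [192.8, 329.0] [0.683 0.042]
slim_tin 0.94 [194.3, 391.0] [ 0.671 -0.106]
slim_tin 0.37 [239.3, 219.6] [0.566 0.302]
pedal 0.96 [302.0, 428.5] [ 0.416 -0.191]
pedal 0.42 [310.4, 336.7] [0.398 0.027]
wood_block 0.71 [308.2, 336.2] [0.404 0.028]
metronome_weight 0.64 [202.0, 357.7] [ 0.665 -0.029]
```

{"op": "carry_out", "data": {"commands": [[1,24.8,63.4,0,0,0,-0.33],[1,24.8,63.4,0,0,0,-0.33],[1,24.8,63.4,0,0,0,-0.33],[1,24.8,63.4,0,0,0,-0.33],[1,24.8,63.4,0,0,0,-0.33],[1,24.8,63.4,0,0,0,-0.33],[1,24.8,63.4,0,0,0,-0.33],[1,24.8,63.4,0,0,0,-0.33],[1,24.8,63.4,0,0,0,-0.33],[1,24.8,63.4,0,0,0,-0.33],[1,24.8,63.4,0,0,0,-0.33],[1,24.8,63.4,0,0,0,-0.33]]}}

```text
time_s: 1.85
eef_pos: [0.4768, -0.1121, 0.2072]
tool_rot: [[0.99, 0.139, 0.001], [0.139, -0.99, -0.0], [0.001, 0.001, -1.0]]
wrist_force: [0.3, -1.4, 0.6]
gripper_width: 0.085
gripper_force: 0.0
```

{"op": "carry_out", "data": {"commands": [[1,6.6,16.8,0,0,0,0],[1,6.6,16.8,0,0,0,0],[1,6.6,16.8,0,0,0,0],[1,6.6,16.8,0,0,0,0],[1,6.6,16.8,0,0,0,0],[1,6.6,16.8,0,0,0,0],[1,6.6,16.8,0,0,0,0],[1,6.6,16.8,0,0,0,0],[1,6.6,16.8,0,0,0,0]]}}

```text
time_s: 2.6
eef_pos: [0.5421, 0.052, 0.2066]
tool_rot: [[0.991, 0.136, -0.0], [0.136, -0.991, -0.001], [-0.0, 0.001, -1.0]]
wrist_force: [0.5, -0.5, -0.1]
gripper_width: 0.0852
gripper_force: 0.0
```

```bash
python3 - <<'E'
from h import *
W=snapshot('wrist');save(W,'w1');s=read_state();print(s['eef_pos'].round(4) if hasattr(s['eef_pos'],'round') else s['eef_pos'],s['wrist_force'])
print(W['origin'],np.round(W['attitude'],2).tolist())
for r in cut_out(W,'shaker_1'):
    x,f=fit([(W,r['region'].astype(np.float32))],at_z(W,r['point'][::-1],.1)[:2]); print(round(r['score'],2),r['point'],r['region'].sum(),x.round(4),round(f,3))
E
```

```text
[0.5421 0.0521 0.2067] [ 0.05918948 -0.45173921 -0.81748237]
[0.62383146 0.06389758 0.37440686] [[0.14, -0.94, -0.32], [-0.99, -0.13, -0.05], [0.0, 0.32, -0.95]]
0.85 [14.7, 605.9] 2303 [ 0.7515 -0.1716] 0.089
0.77 [365.5, 615.3] 3324 [ 0.4036 -0.3117] 0.035
0.76 [220.9, 316.6] 5535 [0.541  0.0551] 0.043
0.73 [218.0, 450.1] 6720 [ 0.557  -0.0565] 0.024
0.45 [1.8, 480.5] 139 [ 0.7637 -0.0627] 0.068
```

View pics/w1.png

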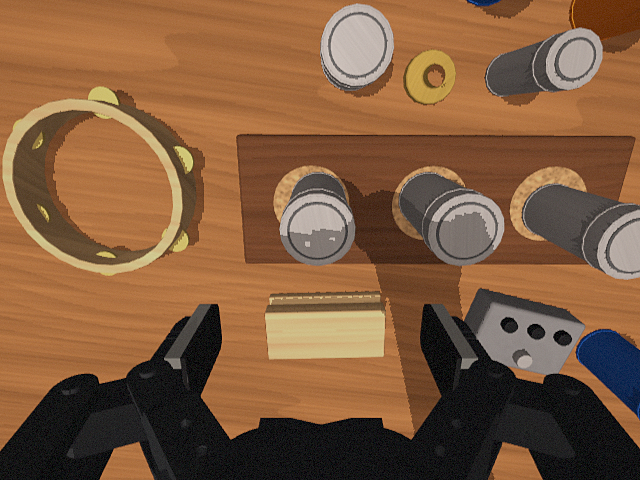

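The wrist view shows the left shaker between the jaws (top at about (317,228)), the middle one at (465,228) and the right one at (638,245). The fits agree with the other views, so I'll descend.

{"op": "carry_out", "data": {"commands": [[1,-0.1,0.2,-2,0,0,0],[1,-0.1,0.2,-4,0,0,0],[1,-0.1,0.2,-6,0,0,0],[1,-0.1,0.2,-8,0,0,0],[1,-0.1,0.2,-10,0,0,0],[1,-0.1,0.2,-11.5,0,0,0],[1,-0.1,0.2,-12.2,0,0,0],[1,-0.1,0.2,-12.2,0,0,0]]}}

```text
time_s: 3.37
eef_pos: [0.5402, 0.0551, 0.0833]
tool_rot: [[0.99, 0.138, -0.003], [0.138, -0.99, -0.001], [-0.003, 0.0, -1.0]]
wrist_force: [-0.6, -0.0, -0.6]
gripper_width: 0.0856
gripper_force: 0.0
```

{"op": "carry_out", "data": {"commands": [[0.3,0,0,0,0,0,0],[0.3,0,0,0,0,0,0],[0.3,0,0,0,0,0,0],[0.3,0,0,0,0,0,0],[0.3,0,0,0,0,0,0],[0.3,0,0,0,0,0,0],[0.3,0,0,0,0,0,0],[0.3,0,0,0,0,0,0]]}}

```text
time_s: 4.03
eef_pos: [0.5426, 0.0558, 0.0865]
tool_rot: [[0.99, 0.139, 0.003], [0.139, -0.99, -0.0], [0.003, 0.001, -1.0]]
wrist_force: [-1.5, -2.2, 5.6]
gripper_width: 0.0537
gripper_force: 62.6
```

{"op": "carry_out", "data": {"commands": [[0.3,0,0,1,0,0,0],[0.3,0,0,2,0,0,0],[0.3,0,0,3,0,0,0],[0.3,0,0,4,0,0,0],[0.3,0,0,5,0,0,0],[0.3,0,0,6,0,0,0],[0.3,0,0,6.5,0,0,0],[0.3,0,0,6.5,0,0,0],[0.3,0,0,6.5,0,0,0],[0.3,0,0,6.5,0,0,0],[0.3,0,0,6.5,0,0,0],[0.3,0,0,6.5,0,0,0]]}}

```text
time_s: 5.03
eef_pos: [0.5409, 0.056, 0.149]
tool_rot: [[0.99, 0.139, -0.001], [0.139, -0.99, -0.0], [-0.001, -0.0, -1.0]]
wrist_force: [0.3, -0.2, -5.3]
gripper_width: 0.0533
gripper_force: 65.0
```

{"op": "carry_out", "data": {"commands": [[0.3,0,0,0,0,0,0],[0.3,0,0,0,0,0,0],[0.3,0,0,0,0,0,0],[0.3,0,0,0,0,0,0],[0.3,0,0,0,0,0,0],[0.3,0,0,0,0,0,0]]}}

```text
time_s: 5.53
eef_pos: [0.5414, 0.056, 0.1497]
tool_rot: [[0.99, 0.139, -0.0], [0.139, -0.99, -0.0], [-0.0, 0.0, -1.0]]
wrist_force: [-0.7, 0.7, -5.7]
gripper_width: 0.0534
gripper_force: 65.0
```

```bash
python3 - <<'E'
from h import *
s=read_state();print(np.round(s['eef_pos'],4),np.round(s['wrist_force'],2),np.round(s['ft_torque'],3),np.round(s['tau'],2),s['gripper_width'])
E
```

```text
[0.5414 0.056  0.1497] [-0.69  0.73 -5.68] [0.021 0.029 0.011] [-0.000e+00 -4.674e+01 -3.030e+00 -2.375e+01  1.000e-02  0.000e+00
 -0.000e+00] 0.05343372114728041
```

Left reads about 5.5 N (0.55 kg), so it's probably the heaviest. I'll set it back down.

{"op": "carry_out", "data": {"commands": [[0.3,0,0,-1,0,0,0],[0.3,0,0,-2,0,0,0],[0.3,0,0,-3,0,0,0],[0.3,0,0,-4,0,0,0],[0.3,0,0,-5,0,0,0],[0.3,0,0,-5.6,0,0,0],[0.3,0,0,-6,0,0,0],[0.3,0,0,-6.3,0,0,0],[0.3,0,0,-6.4,0,0,0],[0.3,0,0,-6.5,0,0,0],[0.3,0,0,-6.5,0,0,0],[0.3,0,0,-6.5,0,0,0]]}}

```text
time_s: 6.53
eef_pos: [0.5427, 0.0562, 0.0868]
tool_rot: [[0.99, 0.139, 0.003], [0.139, -0.99, -0.0], [0.003, 0.001, -1.0]]
wrist_force: [-2.9, -0.9, 8.0]
gripper_width: 0.0534
gripper_force: 66.2
```

{"op": "carry_out", "data": {"commands": [[1,0,0,0,0,0,0],[1,0,0,0,0,0,0],[1,0,0,0,0,0,0],[1,0,0,0,0,0,0],[1,0,0,0,0,0,0],[1,0,0,0,0,0,0],[1,0,0,0,0,0,0]]}}

```text
time_s: 7.12
eef_pos: [0.5414, 0.0561, 0.0846]
tool_rot: [[0.99, 0.139, -0.0], [0.139, -0.99, -0.0], [-0.0, 0.0, -1.0]]
wrist_force: [-0.3, 0.6, -0.5]
gripper_width: 0.0852
gripper_force: 0.0
```

{"op": "carry_out", "data": {"commands": [[1,0,0,2,0,0,0],[1,0,0,5,0,0,0],[1,0,0,8.5,0,0,0],[1,0,0,11,0,0,0],[1,0,0,12,0,0,0],[1,0.4,-3,12,0,0,0],[1,0.9,-6.5,12,0,0,0],[1,1.4,-10,12,0,0,0],[1,1.6,-11.2,12,0,0,0],[1,1.6,-11.2,12,0,0,0],[1,1.6,-11.2,12,0,0,0],[1,1.6,-11.2,12,0,0,0]]}}

```text
time_s: 8.12
eef_pos: [0.557, -0.0543, 0.2041]
tool_rot: [[0.99, 0.141, -0.001], [0.141, -0.99, 0.001], [-0.001, -0.001, -1.0]]
wrist_force: [0.0, 0.1, 0.0]
gripper_width: 0.0854
gripper_force: 0.0
```

```bash
python3 - <<'E'
from h import *
for n in('wrist','top'):
  W=snapshot(n);save(W,n+'2')
  for r in cut_out(W,'shaker_1'):
    x,f=fit([(W,r['region'].astype(np.float32))],at_z(W,r['point'][::-1],.1)[:2]); print(n,round(r['score'],2),r['point'],r['region'].sum(),x.round(4),round(f,3))
E
```

```text
wrist 0.8 [219.4, 187.2] 6983 [0.5414 0.0559] 0.031
wrist 0.78 [221.5, 323.4] 5583 [ 0.5565 -0.0565] 0.039
wrist 0.7 [11.1, 499.4] 3266 [ 0.7502 -0.1744] 0.03
wrist 0.7 [359.6, 525.6] 2205 [ 0.4489 -0.2572] 0.687
wrist 0.64 [233.0, 478.1] 7316 [ 0.5633 -0.1889] 0.024
wrist 0.57 [2.6, 365.6] 154 [ 0.7634 -0.0654] 0.068
top 0.96 [247.0, 320.8] 637 [0.5423 0.0556] 0.043
top 0.81 [242.0, 366.6] 404 [ 0.5486 -0.0486] 0.388
top 0.79 [233.2, 437.9] 211 [ 0.5667 -0.1934] 0.71
top 0.59 [310.0, 486.1] 768 [ 0.3981 -0.3187] 0.048
top 0.57 [151.2, 371.4] 438 [ 0.7639 -0.0662] 0.427
```

View pics/wrist2.png

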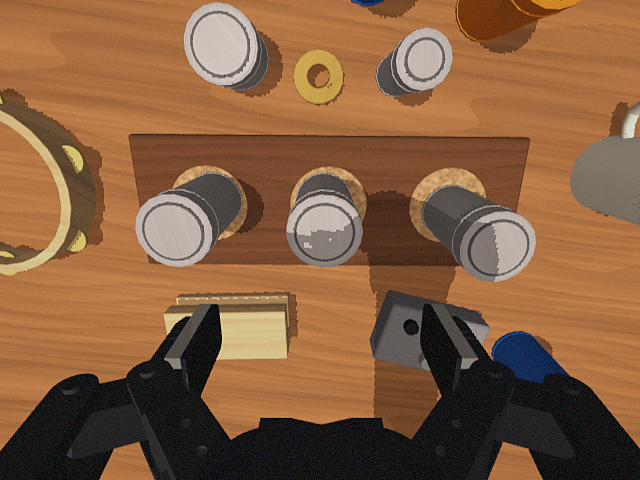

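The left shaker is back upright on its spot within 1 mm (top at (177,228)). The middle one is between the jaws (top at (324,230)), with its centre at (0.557,-0.0565). I'll descend and lift it.

{"op": "carry_out", "data": {"commands": [[1,0,-0.1,-2,0,0,0],[1,0,-0.1,-4,0,0,0],[1,0,-0.1,-6,0,0,0],[1,0,-0.1,-8,0,0,0],[1,0,-0.1,-10,0,0,0],[1,0,-0.1,-11.5,0,0,0],[1,0,-0.1,-12,0,0,0],[1,0,-0.1,-12,0,0,0]]}}

```text
time_s: 8.98
eef_pos: [0.5564, -0.0562, 0.0835]
tool_rot: [[0.99, 0.14, -0.003], [0.14, -0.99, 0.0], [-0.003, -0.001, -1.0]]
wrist_force: [0.1, -0.3, -0.9]
gripper_width: 0.0853
gripper_force: 0.0
```

{"op": "carry_out", "data": {"commands": [[0.3,0,0,0,0,0,0],[0.3,0,0,0,0,0,0],[0.3,0,0,0,0,0,0],[0.3,0,0,0,0,0,0],[0.3,0,0,0,0,0,0],[0.3,0,0,0,0,0,0],[0.3,0,0,0,0,0,0],[0.3,0,0,0,0,0,0]]}}

```text
time_s: 9.65
eef_pos: [0.5584, -0.0568, 0.0867]
tool_rot: [[0.99, 0.139, 0.003], [0.139, -0.99, -0.0], [0.003, 0.001, -1.0]]
wrist_force: [-1.9, 0.1, 6.4]
gripper_width: 0.0535
gripper_force: 62.1
```

{"op": "carry_out", "data": {"commands": [[0.3,0,0,1,0,0,0],[0.3,0,0,2,0,0,0],[0.3,0,0,3,0,0,0],[0.3,0,0,4,0,0,0],[0.3,0,0,5,0,0,0],[0.3,0,0,6,0,0,0],[0.3,0,0,6.5,0,0,0],[0.3,0,0,6.5,0,0,0],[0.3,0,0,6.5,0,0,0],[0.3,0,0,6.5,0,0,0],[0.3,0,0,6.5,0,0,0],[0.3,0,0,6.5,0,0,0]]}}

```text
time_s: 10.65
eef_pos: [0.5569, -0.0569, 0.149]
tool_rot: [[0.99, 0.139, -0.001], [0.139, -0.99, 0.0], [-0.001, -0.0, -1.0]]
wrist_force: [-0.0, 1.0, -2.2]
gripper_width: 0.0535
gripper_force: 63.8
```

{"op": "carry_out", "data": {"commands": [[0.3,0,0,0,0,0,0],[0.3,0,0,0,0,0,0],[0.3,0,0,0,0,0,0],[0.3,0,0,0,0,0,0],[0.3,0,0,0,0,0,0],[0.3,0,0,0,0,0,0]]}}

```text
time_s: 11.15
eef_pos: [0.5574, -0.057, 0.1497]
tool_rot: [[0.99, 0.139, 0.0], [0.139, -0.99, -0.0], [0.0, 0.0, -1.0]]
wrist_force: [-0.6, 0.3, -2.3]
gripper_width: 0.0536
gripper_force: 63.8
```

Middle reads about 2.25 N, so it's a light one. I'll set it down and move on to the right shaker.

{"op": "carry_out", "data": {"commands": [[0.3,0,0,-1,0,0,0],[0.3,0,0,-2,0,0,0],[0.3,0,0,-3,0,0,0],[0.3,0,0,-4,0,0,0],[0.3,0,0,-5,0,0,0],[0.3,0,0,-5.6,0,0,0],[0.3,0,0,-6,0,0,0],[0.3,0,0,-6.3,0,0,0],[0.3,0,0,-6.4,0,0,0],[0.3,0,0,-6.5,0,0,0],[0.3,0,0,-6.5,0,0,0],[0.3,0,0,-6.5,0,0,0]]}}

```text
time_s: 12.15
eef_pos: [0.5587, -0.0566, 0.0871]
tool_rot: [[0.99, 0.14, 0.003], [0.14, -0.99, -0.0], [0.003, 0.001, -1.0]]
wrist_force: [-3.1, 1.1, 11.4]
gripper_width: 0.0536
gripper_force: 65.3
```

{"op": "carry_out", "data": {"commands": [[1,0,0,0,0,0,0],[1,0,0,0,0,0,0],[1,0,0,0,0,0,0],[1,0,0,0,0,0,0],[1,0,0,0,0,0,0],[1,0,0,0,0,0,0],[1,0,0,0,0,0,0]]}}

```text
time_s: 12.73
eef_pos: [0.5573, -0.0569, 0.0846]
tool_rot: [[0.99, 0.139, -0.0], [0.139, -0.99, 0.0], [-0.0, -0.0, -1.0]]
wrist_force: [-1.1, 0.5, 0.1]
gripper_width: 0.085
gripper_force: 0.0
```

{"op": "carry_out", "data": {"commands": [[1,0,0,2,0,0,0],[1,0,0,5,0,0,0],[1,0,0,8.5,0,0,0],[1,0,0,11,0,0,0],[1,0,0,12,0,0,0],[1,0.2,-3,12,0,0,0],[1,0.4,-6.5,12,0,0,0],[1,0.5,-10,12,0,0,0],[1,0.6,-12.5,12,0,0,0],[1,0.6,-13.2,12,0,0,0],[1,0.6,-13.2,12,0,0,0],[1,0.6,-13.2,12,0,0,0]]}}

```text
time_s: 13.73
eef_pos: [0.563, -0.188, 0.2039]
tool_rot: [[0.99, 0.139, -0.001], [0.139, -0.99, 0.001], [-0.001, -0.001, -1.0]]
wrist_force: [-0.3, -0.3, 0.6]
gripper_width: 0.0854
gripper_force: 0.0
```

```bash
python3 - <<'E'
from h import *
for n in('wrist',):
  W=snapshot(n);save(W,n+'3')
  for r in cut_out(W,'shaker_1'):
    x,f=fit([(W,r['region'].astype(np.float32))],at_z(W,r['point'][::-1],.1)[:2]); print(n,round(r['score'],2),r['point'],r['region'].sum(),x.round(4),round(f,3))
E
```

```text
wrist 0.94 [201.2, 160.1] 7438 [ 0.557 -0.056] 0.021
wrist 0.93 [375.7, 412.3] 3300 [ 0.4089 -0.3053] 0.464
wrist 0.8 [224.6, 317.5] 5609 [ 0.5631 -0.1883] 0.038
wrist 0.58 [200.3, 46.3] 7246 [0.5411 0.0558] 0.03
wrist 0.57 [8.3, 340.4] 1176 [ 0.7506 -0.1779] 0.034
```

View pics/wrist3.png

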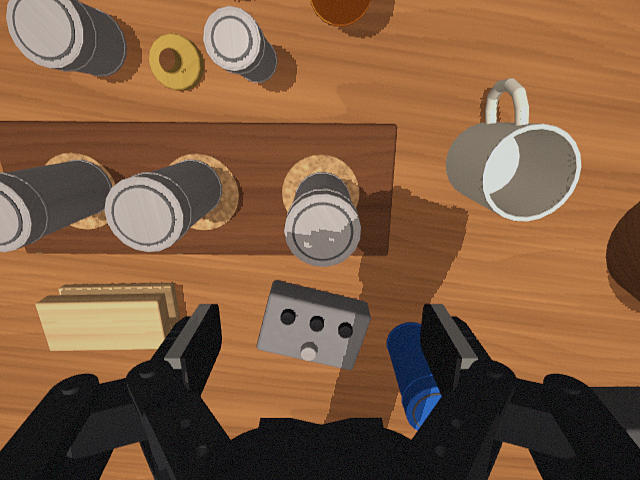

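The left and middle shakers are upright on their spots. The right one is between the jaws (top at (322,229)), and the mug (left edge at column 447) is clear of the fingers.

{"op": "carry_out", "data": {"commands": [[1,0,0,-2,0,0,0],[1,0,0,-4,0,0,0],[1,0,0,-6,0,0,0],[1,0,0,-8,0,0,0],[1,0,0,-10,0,0,0],[1,0,0,-11.5,0,0,0],[1,0,0,-12,0,0,0],[1,0,0,-12,0,0,0]]}}

```text
time_s: 14.5
eef_pos: [0.5627, -0.187, 0.0834]
tool_rot: [[0.99, 0.142, -0.003], [0.142, -0.99, 0.001], [-0.002, -0.002, -1.0]]
wrist_force: [0.5, -0.2, 0.8]
gripper_width: 0.0855
gripper_force: 0.0
```

{"op": "carry_out", "data": {"commands": [[0.3,0,0,0,0,0,0],[0.3,0,0,0,0,0,0],[0.3,0,0,0,0,0,0],[0.3,0,0,0,0,0,0],[0.3,0,0,0,0,0,0],[0.3,0,0,0,0,0,0],[0.3,0,0,0,0,0,0],[0.3,0,0,0,0,0,0]]}}

```text
time_s: 15.17
eef_pos: [0.5645, -0.1891, 0.0868]
tool_rot: [[0.99, 0.139, 0.003], [0.139, -0.99, -0.001], [0.003, 0.001, -1.0]]
wrist_force: [-0.8, 0.5, 4.9]
gripper_width: 0.0536
gripper_force: 62.2
```

{"op": "carry_out", "data": {"commands": [[0.3,0,0,1,0,0,0],[0.3,0,0,2,0,0,0],[0.3,0,0,3,0,0,0],[0.3,0,0,4,0,0,0],[0.3,0,0,5,0,0,0],[0.3,0,0,6,0,0,0],[0.3,0,0,6.5,0,0,0],[0.3,0,0,6.5,0,0,0],[0.3,0,0,6.5,0,0,0],[0.3,0,0,6.5,0,0,0],[0.3,0,0,6.5,0,0,0],[0.3,0,0,6.5,0,0,0]]}}

```text
time_s: 16.17
eef_pos: [0.563, -0.1888, 0.149]
tool_rot: [[0.99, 0.139, -0.001], [0.139, -0.99, 0.0], [-0.001, -0.001, -1.0]]
wrist_force: [-0.3, 0.1, -1.8]
gripper_width: 0.0536
gripper_force: 63.4
```

{"op": "carry_out", "data": {"commands": [[0.3,0,0,0,0,0,0],[0.3,0,0,0,0,0,0],[0.3,0,0,0,0,0,0],[0.3,0,0,0,0,0,0],[0.3,0,0,0,0,0,0],[0.3,0,0,0,0,0,0]]}}

```text
time_s: 16.67
eef_pos: [0.5634, -0.189, 0.1497]
tool_rot: [[0.99, 0.139, 0.0], [0.139, -0.99, -0.0], [0.0, 0.0, -1.0]]
wrist_force: [0.2, 1.0, -1.3]
gripper_width: 0.0538
gripper_force: 63.4
```

Right reads about 1.6 N, so the left one is the heaviest. I'll set this one down and go back to the left.

{"op": "carry_out", "data": {"commands": [[0.3,0,0,-1,0,0,0],[0.3,0,0,-2,0,0,0],[0.3,0,0,-3,0,0,0],[0.3,0,0,-4,0,0,0],[0.3,0,0,-5,0,0,0],[0.3,0,0,-5.6,0,0,0],[0.3,0,0,-6,0,0,0],[0.3,0,0,-6.3,0,0,0],[0.3,0,0,-6.4,0,0,0],[0.3,0,0,-6.5,0,0,0],[0.3,0,0,-6.5,0,0,0],[0.3,0,0,-6.5,0,0,0]]}}

```text
time_s: 17.67
eef_pos: [0.5645, -0.1887, 0.0871]
tool_rot: [[0.99, 0.14, 0.002], [0.14, -0.99, -0.0], [0.002, 0.001, -1.0]]
wrist_force: [-4.3, 1.7, 10.6]
gripper_width: 0.0532
gripper_force: 64.8
```

{"op": "carry_out", "data": {"commands": [[1,0,0,0,0,0,0],[1,0,0,0,0,0,0],[1,0,0,0,0,0,0],[1,0,0,0,0,0,0],[1,0,0,0,0,0,0],[1,0,0,0,0,0,0],[1,0,0,0,0,0,0]]}}

```text
time_s: 18.25
eef_pos: [0.5633, -0.189, 0.0846]
tool_rot: [[0.99, 0.139, -0.0], [0.139, -0.99, 0.0], [-0.0, -0.0, -1.0]]
wrist_force: [0.5, -0.6, 0.3]
gripper_width: 0.0856
gripper_force: 0.0
```

{"op": "carry_out", "data": {"commands": [[1,0,0,2,0,0,0],[1,0,0,5,0,0,0],[1,0,0,8.5,0,0,0],[1,0,0,11,0,0,0],[1,0,0,12,0,0,0],[1,-0.3,3,12,0,0,0],[1,-0.6,6.5,12,0,0,0],[1,-0.9,10,12,0,0,0],[1,-1.2,13.5,12,0,0,0],[1,-1.5,17,12,0,0,0],[1,-1.8,20.5,12,0,0,0],[1,-2.1,23,12,0,0,0]]}}

```text
time_s: 19.25
eef_pos: [0.5413, 0.0446, 0.204]
tool_rot: [[0.99, 0.142, -0.001], [0.142, -0.99, 0.001], [-0.001, -0.001, -1.0]]
wrist_force: [0.1, -0.8, 0.1]
gripper_width: 0.0851
gripper_force: 0.0
```

{"op": "carry_out", "data": {"commands": [[1,-0.1,1.5,0,0,0,0],[1,-0.1,1.5,0,0,0,0],[1,-0.1,1.5,0,0,0,0],[1,-0.1,1.5,0,0,0,0]]}}

```text
time_s: 19.58
eef_pos: [0.5413, 0.0546, 0.2041]
tool_rot: [[0.99, 0.138, -0.001], [0.138, -0.99, -0.001], [-0.001, 0.001, -1.0]]
wrist_force: [0.0, 0.1, -0.6]
gripper_width: 0.0855
gripper_force: 0.0
```

```bash
python3 - <<'E'
from h import *
for n in('wrist','side'):
  W=snapshot(n);save(W,n+'4')
  for r in cut_out(W,'shaker_1'):
    x,f=fit([(W,r['region'].astype(np.float32))],at_z(W,r['point'][::-1],.07)[:2]); print(n,round(r['score'],2),r['point'],r['region'].sum(),x.round(4),round(f,3))
E
```

```text
wrist 0.93 [14.7, 609.0] 2104 [ 0.7509 -0.1715] 0.103
wrist 0.84 [215.7, 456.1] 7070 [ 0.5574 -0.0571] 0.035
wrist 0.83 [365.9, 617.4] 3095 [ 0.4038 -0.3117] 0.035
wrist 0.64 [227.5, 587.9] 7437 [ 0.5639 -0.1889] 0.025
wrist 0.55 [223.3, 319.8] 5448 [0.5414 0.0553] 0.022
wrist 0.55 [3.3, 485.9] 122 [ 0.7615 -0.0507] 0.707
wrist 0.51 [176.3, 407.9] 31721 [0.5876 0.018 ] 0.84
side 0.94 [252.2, 308.6] 1292 [ 0.5586 -0.0499] 0.296
side 0.91 [384.4, 208.9] 3418 [ 0.4003 -0.331 ] 0.044
side 0.89 [304.8, 318.8] 2401 [ 0.5653 -0.189 ] 0.032
side 0.79 [301.9, 427.4] 2282 [ 0.7489 -0.1907] 0.05
side 0.66 [320.3, 298.0] 6351 [ 0.5261 -0.2485] 0.715
side 0.64 [221.2, 292.2] 1001 [0.542  0.0578] 0.351
side 0.58 [255.7, 416.5] 1464 [ 0.7618 -0.0813] 0.251
side 0.58 [280.3, 384.2] 1160 [ 0.6824 -0.1112] 0.423
side 0.56 [392.3, 373.7] 4871 [ 0.6192 -0.3669] 0.278
side 0.34 [274.4, 361.6] 290 [ 0.6659 -0.0443] 0.837
```

View pics/wrist4.png

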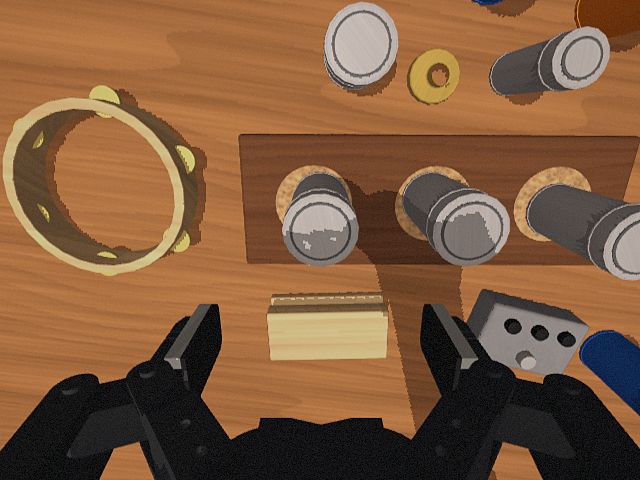

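All three shakers are upright on their spots, and the left one is between the jaws (top at (320,229)). I'll grasp it and hold it up about 15 cm.

{"op": "carry_out", "data": {"commands": [[1,0,0,-2,0,0,0],[1,0,0,-4,0,0,0],[1,0,0,-6,0,0,0],[1,0,0,-8,0,0,0],[1,0,0,-10,0,0,0],[1,0,0,-11.5,0,0,0],[1,0,0,-12,0,0,0],[1,0,0,-12,0,0,0]]}}

```text
time_s: 20.45
eef_pos: [0.5405, 0.0553, 0.0834]
tool_rot: [[0.99, 0.138, -0.003], [0.138, -0.99, -0.0], [-0.003, 0.0, -1.0]]
wrist_force: [0.2, 0.9, 0.2]
gripper_width: 0.0852
gripper_force: 0.0
```

{"op": "carry_out", "data": {"commands": [[0.3,0,0,0,0,0,0],[0.3,0,0,0,0,0,0],[0.3,0,0,0,0,0,0],[0.3,0,0,0,0,0,0],[0.3,0,0,0,0,0,0],[0.3,0,0,0,0,0,0],[0.3,0,0,0,0,0,0],[0.3,0,0,0,0,0,0]]}}

```text
time_s: 21.12
eef_pos: [0.5426, 0.0558, 0.0865]
tool_rot: [[0.99, 0.139, 0.003], [0.139, -0.99, -0.0], [0.003, 0.001, -1.0]]
wrist_force: [-1.6, -0.6, 6.1]
gripper_width: 0.0533
gripper_force: 62.6
```

{"op": "carry_out", "data": {"commands": [[0.3,0,0,1,0,0,0],[0.3,0,0,2.5,0,0,0],[0.3,0,0,4,0,0,0],[0.3,0,0,5.5,0,0,0],[0.3,0,0,7,0,0,0],[0.3,0,0,8.5,0,0,0],[0.3,0,0,10,0,0,0],[0.3,0,0,11.5,0,0,0],[0.3,0,0,13,0,0,0],[0.3,0,0,14.5,0,0,0],[0.3,0,0,15,0,0,0],[0.3,0,0,15,0,0,0]]}}

```text
time_s: 22.12
eef_pos: [0.5418, 0.0562, 0.2362]
tool_rot: [[0.99, 0.139, 0.002], [0.139, -0.99, 0.0], [0.002, 0.0, -1.0]]
wrist_force: [-0.1, -1.0, -5.9]
gripper_width: 0.0533
gripper_force: 65.0
```

{"op": "carry_out", "data": {"commands": [[0.3,0,0,0,0,0,0],[0.3,0,0,0,0,0,0],[0.3,0,0,0,0,0,0],[0.3,0,0,0,0,0,0],[0.3,0,0,0,0,0,0],[0.3,0,0,0,0,0,0],[0.3,0,0,0,0,0,0],[0.3,0,0,0,0,0,0],[0.3,0,0,0,0,0,0],[0.3,0,0,0,0,0,0]]}}

```text
time_s: 22.95
eef_pos: [0.5414, 0.056, 0.2347]
tool_rot: [[0.99, 0.139, 0.0], [0.139, -0.99, -0.0], [0.0, 0.0, -1.0]]
wrist_force: [-0.7, 0.0, -5.8]
gripper_width: 0.0535
gripper_force: 65.0
```

```bash
python3 - <<'E'
from h import *
save(snapshot('side'),'side5')
E
```

```text
(no output)
```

View pics/side5.png

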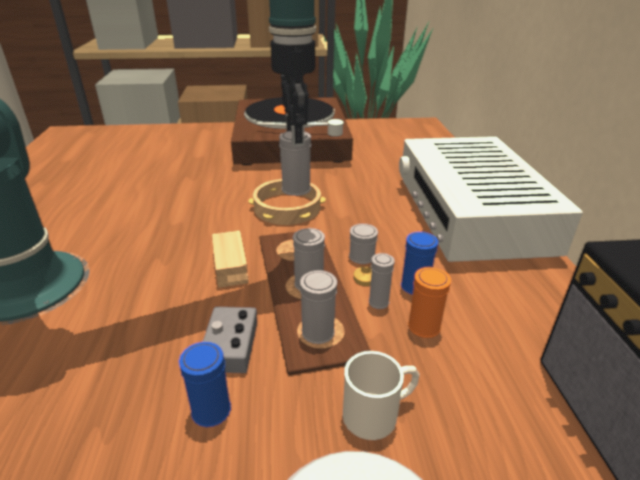

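The heaviest shaker is held upright at about (295,163). The other two stand on their spots at (309,258) and (318,307), and everything around them is in place.

```bash
python3 -c "
from rig import *
print(job_done())"
```

```text
the job is handed in; nothing more can be done
None
```

The job is handed in (no verdict came back): the left shaker is the heaviest (about 5.7 N against 2.3 N middle and 1.6 N right) and is held upright about 15 cm above the board, with the other two back on their spots.

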